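# Shut the red valve in the cabin's water box

### The job

The wash basin has to be cut off: slide the white cover of the grey water box all the way back so that the three valves lie bare, then push the red handle a quarter turn clockwise until it is fully shut. Push with the fingertips or the outside of the fingers only: take neither the cover's rib nor a handle between the fingers, and lift nothing. Leave the cover back, both blue valves open and the carton, bottle and wrench where they are, and finish clear of everything.

Things in the scene. Friction and masses are not known exactly. Their poses are not given: they have to be found in the camera images.
- water_box: grey box fixed on the worktop, 320 mm (its x) by 336 mm (its y), walls 100 mm high, 4 mm thick. Origin: centre of its underside; x points away from the robot (within 0.25 rad), y left, z up. A fixed panel at height 100 mm roofs the far half (+x); the sliding white cover closes the near half. A low copper pipe leaves the right side (-y), reaching 234 mm from the box centre
- opening (a point): centre of the near half's opening, at rim height 100 mm, 80 mm towards -x of the box centre; axes as the box's. Opening 152 by 328 mm; aluminium channels, top at 115 mm, run along both sides, 308 mm clear between them. Inside: floor at 4 mm, three valves side by side at box y = -115, -20 and 75 mm (which is red varies), pipes up to 52 mm, brass bodies to 62 mm high
- cover (a joint): how far the white cover has been slid back, m: 0 = shut, 0.14 = fully back on its stop, above the far panel. Moves along the box's +x only, cannot be lifted, takes about 3 N, stays where left; starts at 0 to 0.012. Cover 165 (x) by 320 (y) by 5 mm, upper face 107 mm above the worktop. Fully back, its near edge is 20 mm towards -x of the box centre
- cover_rib (a point): centre of the black push rib on the cover: 12 mm thick (box x), 110 mm long (box y), 20 mm high, spanning heights 107 to 127 mm; moves with the cover; axes as the box's. With the cover at 0 it stands 127 mm towards -x of the box centre
- red_handle (a joint): turn of the red handle, rad: 0 = open (along its pipe, pointing to the box's -x), 1.571 = shut (pointing to the box's +y), on a firm stop; grows clockwise seen from above. About 0.22 N m (some 5 N at the sleeve) to turn, stays where left. Starts between 0 and 0.2
- red_grip (a point): RED marked valve: bar handle, tip 65 mm from the spindle axis; its red sleeve is 47 mm long (18 to 65 mm out), 15 mm wide, 14 mm high, at heights 66 to 80 mm above the worktop. This point: middle of the sleeve, 41.5 mm from the axis; its x points outward along the handle, z up
- red_axis (a point): the red valve's spindle axis at the height of the handle's middle, 73 mm above the worktop; axes as the box's. quarter-turn ball valve on a vertical spindle inside the box, under the closed cover; the spindle stands at 55 mm towards -x of the box centre. The three spindles are 95 mm apart in a row along the box's y
- blue1_handle (a joint): turn of the first blue handle, rad: 0 = open (along its pipe, pointing to the box's -x), 1.571 = shut (pointing to the box's +y), on a firm stop; grows clockwise seen from above. About 0.22 N m (some 5 N at the sleeve) to turn, stays where left. Starts between 0 and 0.08
- blue1_grip (a point): first BLUE valve, like the red one: bar handle, tip 65 mm from the spindle axis; its blue sleeve is 47 mm long (18 to 65 mm out), 15 mm wide, 14 mm high, at heights 66 to 80 mm above the worktop. This point: middle of the sleeve, 41.5 mm from the axis; its x points outward along the handle, z up
- blue2_handle (a joint): turn of the second blue handle, rad: 0 = open (along its pipe, pointing to the box's -x), 1.571 = shut (pointing to the box's +y), on a firm stop; grows clockwise seen from above. About 0.22 N m (some 5 N at the sleeve) to turn, stays where left. Starts between 0 and 0.08
- blue2_grip (a point): second BLUE valve, like the red one: bar handle, tip 65 mm from the spindle axis; its blue sleeve is 47 mm long (18 to 65 mm out), 15 mm wide, 14 mm high, at heights 66 to 80 mm above the worktop. This point: middle of the sleeve, 41.5 mm from the axis; its x points outward along the handle, z up
- glove_carton: loose carton of gloves, 220 x 115 x 65 mm, white, green and blue, beside the box; origin: centre of its underside, long side along its x
- sanitiser: loose sanitiser bottle, 62 mm across, 145 mm tall, blue cap, standing beside the box on the other side; origin: centre of its underside
- wrench: loose steel wrench, 170 mm long, lying flat on the worktop between robot and box; origin: on its underside, x along it
Not all that is in view belongs to the job. Leave any turquoise or yellow look-alike of the glove_carton alone.

How it is judged:
By the outcome, as a careful person would: the job done as asked, in the order asked, and still so for the second after the job is handed in, with the robot touching nothing.
It also fails if it takes over 51 s, if anything falls off the work surface, if the arm or the gripper's body presses on something with over 40 N, if the wrist force passes 120 N, or if a joint passes its speed limit or range.

### The arm

A 6-joint arm with a two-finger parallel gripper is mounted at the origin on the work surface. World frame = base frame: x ahead of the robot, y to its left, z up, the work surface at z = 0. Lengths are in m, angles in degrees, forces in N, time in s.
With the tool pointing down it reaches from about 0.325 to 0.75 m from the base axis. Payload 7.6 kg.
Tool frame: the origin (TCP) lies between the finger pads; the fingertips stand 19 mm ahead of it and the grasp point (between the pads) is the TCP (robot.tips_ahead is the distance from the TCP to the fingertips, in m); z points along the fingers, y is the direction in which the jaws open and shut (so a half turn about z gives the same grasp; the last joint's range is limited). The gripper opens to 85 mm and grips with 20 to 120 N. Pads are 22 mm wide; open, the fingers measure 114 mm over their backs; the gripper's body (76 mm by 85 mm) begins 54 mm behind the grasp point. The pads swing forward as they close: fully open they stand 13 mm farther back than shut.
Start: joints at [63.753, 2.991, 80.254, -0, 96.75, -4.028], TCP at [0.199, 0.486, 0.25] pointing down, gripper open.
Joint ranges: [-166.34, 166.34], [-52.06, 124.39], [6.96, 135.62], [-60.46, 240.46], [14.63, 156.25], [-167.68, 167.68]. Speed limits (degrees/s): [147.25, 147.25, 172.46, 180, 180, 180].

### API

Orientations are given as a 3x3 rotation matrix whose columns are the frame's x, y, z axes.
In Python, from bench import robot gives the robot as it stands.
- The arm moves only by the shell command python3 -m crank 'ROWS'. ROWS is text: rows parted by semicolons, each of 7 numbers parted by spaces: the shift along the tool's x, y, z in mm, then the turn, a rotation vector about the tool's x, y, z in degrees, then the closure, from -1 (fully open) to 1 (shut). In form: dx dy dz wx wy wz claw; .... A call has 1 to 12 rows; each row is the pose to reach, as a shift and turn from the pose measured when the call began, along the tool's axes at that moment; what a row does not reach only later rows make up. A row lasts 1/10 s, in which the tool goes at most 50 mm and 8.59 degrees, less where a joint would pass 70% of its speed; a pose out of reach is approached as far as the arm can. A call with a gripper value outside its range is refused whole. The fingers move at their own pace and stop on an object; the grip force is fixed at half the most. Time passes only in rows, so rows that repeat a pose let the fingers close. It gives the time, the measured TCP pose, the force and the opening at its end, in the units of the state.
- robot.get_state(): the state, without advancing time (a new reading comes with each control period).
- robot.get_image(name): name is "side" or "top" or "wrist"; returns a dict with "image" (400x640x3 uint8, red, green, blue), "z_map" (400x640 float32, m along the optical axis (not along the pixel's ray), 0 where there is no reading), "vfov" (degrees; the focal length in pixels is half the picture's height over the tangent of half this angle, whatever the lens; pixels are square), "cx", "cy" (the principal point, pixels), "k1" (the pictures are not rectified: a ray, as slopes to the right and down, at radius r is drawn at 1 + k1 r^2 times it, then the intrinsics apply), "xyz" and "attitude" of the camera in the world. Camera axes: x right, y down, z forward; pixel columns grow to the right and rows downward; lengths in m; the calibration is good to about 2 mm. A picture is of the moment at which its call begins.
- robot.finish_job(): hands the job in, once; it reports no verdict.
The state is a dict: "clock": time; "q": joint angles; "joint_velocities": joint speeds; "tau": joint torques, N m; "position": TCP position; "ee_rot": TCP orientation; "ft_force": force on the tool from outside, world axes, zero at the start; "wrist_torque": the same for the moment, N m; "gripper_width": finger opening in m.
Only numpy, scipy, OpenCV 4.12 (cv2) and the standard library are available. Lean on these libraries where they do the work, as an engineer would, in place of code of your own. Each camera call takes 0.05 s, during which the arm holds its last target.

## Working session

There is one attempt and no reset: what is moved stays moved. The work goes in short steps, Python scripts to look and compute and a shell command to move; the robot and the scene stay as the last step left them, time stands still between calls to the robot, and variables do not carry over. Pictures are saved under pics/ and viewed, and the job is handed in when it is done.

```bash
ls; mkdir -p pics; cat > h.py <<'E'
import numpy as np, cv2
from bench import robot
def K(d):
    h=d["image"].shape[0]; f=h/2/np.tan(np.radians(d["vfov"])/2)
    return np.array([[f,0,d["cx"]],[0,f,d["cy"]],[0,0,1.]]),np.array([d["k1"],0,0,0,0.])
def rays(d,px):
    k,D=K(d); n=cv2.undistortPoints(np.asarray(px,float).reshape(-1,1,2),k,D).reshape(-1,2)
    return np.c_[n,np.ones(len(n))]
def onplane(d,px,z):
    r=rays(d,px)@np.array(d["attitude"]).T; c=np.array(d["xyz"])
    return c+r*((z-c[2])/r[:,2])[:,None]
def bydepth(d,px):
    r=rays(d,px); p=np.asarray(px).reshape(-1,2).astype(int)
    z=d["z_map"][p[:,1],p[:,0]]
    return np.array(d["xyz"])+(r*z[:,None])@np.array(d["attitude"]).T
def proj(d,P):
    R=np.array(d["attitude"]);t=-R.T@np.array(d["xyz"]);k,D=K(d)
    return cv2.projectPoints(np.asarray(P,float).reshape(-1,1,3),cv2.Rodrigues(R.T)[0],t,k,D)[0].reshape(-1,2)
def snap(name,fn):
    d=robot.get_image(name); cv2.imwrite("pics/"+fn,d["image"][:,:,::-1]); np.save("pics/"+fn[:-4]+".npy",d,allow_pickle=True); return d
def load(fn): return np.load("pics/"+fn+".npy",allow_pickle=True).item()
E
python3 - <<'E'
from h import *
for n in("top","side"):
    d=snap(n,n+"0.png"); print(n,d["vfov"],d["cx"],d["cy"],d["k1"],d["xyz"],np.round(d["attitude"],3).tolist())
s=robot.get_state(); print({k:np.round(v,3).tolist() for k,v in s.items()})
E
```

```text
pics
top 47.13957967263442 320.70109893066785 203.49848409577137 -0.09721765331652993 [0.33584384 0.06543545 1.50459291] [[0.0, -0.991, 0.135], [-1.0, -0.0, 0.001], [-0.001, -0.135, -0.991]]
side 46.16943414979168 319.0595070935413 201.01382214458627 -0.10481986547454235 [ 0.0434987  -0.69759488  0.89831986] [[0.849, -0.344, 0.401], [-0.528, -0.575, 0.625], [0.015, -0.742, -0.67]]
{'clock': 0.1, 'q': [63.752, 3.024, 80.305, -0.001, 96.749, -4.028], 'joint_velocities': [-0.026, -0.009, -0.183, 0.034, 0.081, -0.071], 'tau': [0.001, -38.258, -36.099, -0.0, 0.005, -0.0], 'position': [0.198, 0.486, 0.25], 'ee_rot': [[-0.926, 0.378, -0.001], [0.378, 0.926, -0.001], [0.0, -0.001, -1.0]], 'ft_force': [-0.091, 0.546, -0.212], 'wrist_torque': [-0.031, -0.021, -0.0], 'gripper_width': 0.086}
```

View pics/top0.png

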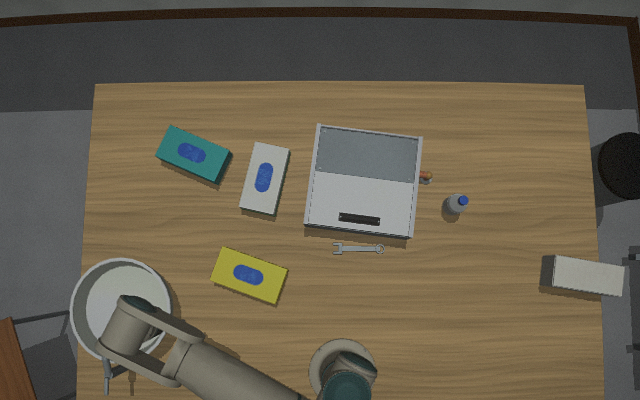

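View pics/side0.png

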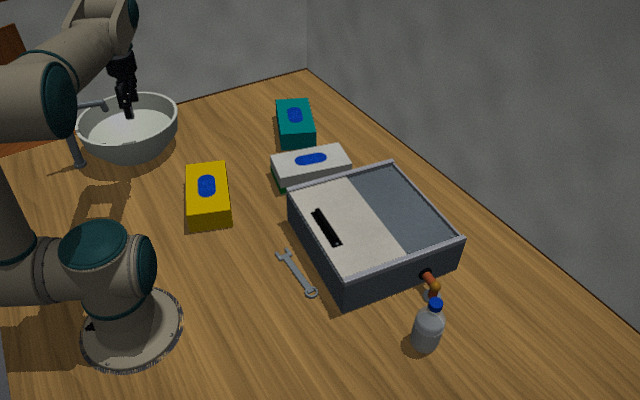

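The top view shows the grey box around (365,180), with the white cover on its near half. The black rib is at (359,219), the wrench at (357,248), the real white carton at (265,178) and the bottle at (457,204). The turquoise carton (193,154) and the yellow one (249,275) are decoys. For the push target, the only thing like the rib is that one black bar; the dark slot or shadow strip at the box edge is not it.

```bash
python3 - <<'E'
from h import *
for n,roi in(("top0",(300,195,425,240)),("side0",(290,190,360,260))):
    d=load(n); im=d["image"]; x0,y0,x1,y1=roi
    m=np.zeros(im.shape[:2],np.uint8); m[y0:y1,x0:x1]=(im[y0:y1,x0:x1].max(2)<45)*255
    c=max(cv2.findContours(m,0,2)[0],key=cv2.contourArea); r=cv2.minAreaRect(c); print(n,cv2.contourArea(c),r)
    P=onplane(d,cv2.boxPoints(r),.127 if n=="top0" else .117); print(P.round(3), P.mean(0).round(4))
    z=bydepth(d,[r[0]]); print("depth pt",z.round(4))
# white cover + box corners in top
d=load("top0"); im=d["image"].astype(int)
m=((im.min(2)>120)&(im.max(2)-im.min(2)<30)).astype(np.uint8); m[:, :303]=0;m[:,425:]=0;m[:120]=0;m[242:]=0
cs=sorted(cv2.findContours(m,0,2)[0],key=cv2.contourArea)[-3:]
for c in cs: print(cv2.contourArea(c),cv2.minAreaRect(c)); 
# pixel points typed from picture: outer box corners
px=[(317,124),(422,137),(412,238),(305,228)]
print(onplane(d,px,.115).round(3)); print(bydepth(d,[(370,150),(365,195),(330,195),(400,200)]).round(3))
a=cv2.resize(d["image"][110:260,290:480],None,fx=4,fy=4,interpolation=2); cv2.imwrite("pics/c1.png",a[:,:,::-1])
E
```

```text
top0 79.5 ((358.7593994140625, 218.7952117919922), (35.4613151550293, 7.47783899307251), 6.709836959838867)
[[ 0.473  0.006  0.127]
 [ 0.495  0.004  0.127]
 [ 0.482 -0.103  0.127]
 [ 0.46  -0.1    0.127]] [ 0.4775 -0.0483  0.127 ]
depth pt [[ 0.4776 -0.0483  0.1267]]
side0 678.0 ((302.5588073730469, 232.76467895507812), (69.11392974853516, 13.54838752746582), 59.03623962402344)
[[ 0.415  0.064  0.117]
 [ 0.452  0.071  0.117]
 [ 0.424 -0.138  0.117]
 [ 0.392 -0.142  0.117]] [ 0.4209 -0.036   0.117 ]
depth pt [[0.4536 0.0159 0.0472]]
10696.0 ((364.11181640625, 179.7089385986328), (110.40956115722656, 101.3189468383789), 7.386042594909668)
[[ 0.778  0.078  0.115]
 [ 0.737 -0.252  0.115]
 [ 0.42  -0.211  0.115]
 [ 0.451  0.114  0.115]]
[[ 0.698 -0.088  0.101]
 [ 0.555 -0.071  0.1  ]
 [ 0.553  0.038  0.109]
 [ 0.538 -0.179  0.103]]
```

View pics/c1.png

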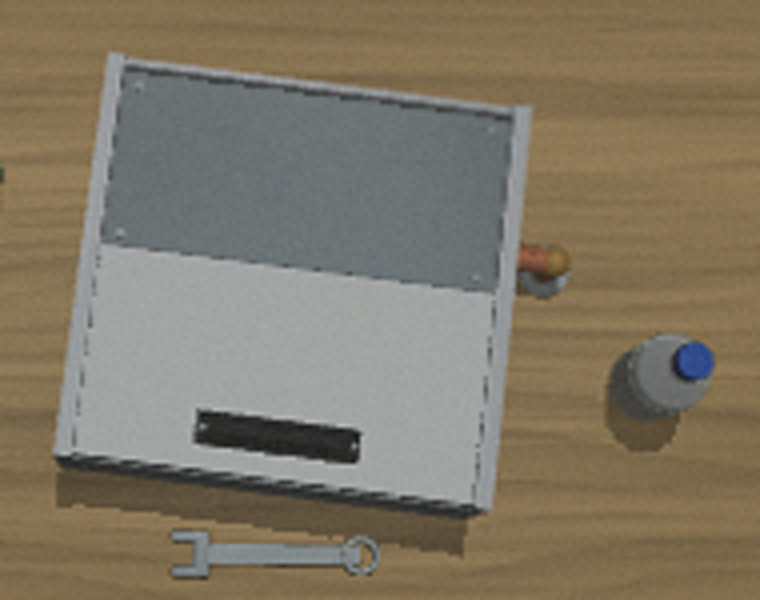

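```bash
cat >> h.py <<'E'
from scipy.spatial.transform import Rotation as Ro
def shift(pos,jaw_deg):
    "tool-down target with tool y at world angle jaw_deg -> shift and turn in tool axes"
    s=robot.get_state(); R=np.array(s["ee_rot"]); p=np.array(s["position"])
    a=np.radians(jaw_deg); y=np.array([np.cos(a),np.sin(a),0]); z=np.array([0,0,-1.]); T=np.c_[np.cross(y,z),y,z]
    return np.round(np.r_[R.T@(np.array(pos)-p)*1000, Ro.from_matrix(R.T@T).as_rotvec(degrees=True)],1)
E
python3 - <<'E'
from h import *
print(robot.tips_ahead, shift([.433,-.043,.25],-6.9))
d=load("top0")
# edge lines of channels: fit with Canny segments
g=cv2.cvtColor(d["image"],cv2.COLOR_RGB2GRAY)
L=cv2.createLineSegmentDetector().detect(g)[0].reshape(-1,4)
for l in L:
    if 300<l[0]<430 and 118<l[1]<243 and np.hypot(l[2]-l[0],l[3]-l[1])>40:
        P=onplane(d,l.reshape(2,2),.115); v=P[1]-P[0]; print(l.round(0),P[:,:2].round(3).tolist(),"%.3f"%np.arctan2(v[1],v[0]))
E
```

```text
0.019 [-4.171e+02 -4.008e+02  1.000e-01 -1.000e-01  0.000e+00  7.470e+01]
[302. 222. 412. 236.] [[0.468, 0.124], [0.425, -0.211]] -1.699
[413. 236. 422. 137.] [[0.427, -0.213], [0.737, -0.253]] -0.129
[322. 126. 417. 138.] [[0.773, 0.063], [0.734, -0.235]] -1.700
[412. 183. 316. 171.] [[0.59, -0.215], [0.628, 0.082]] 1.443
[418. 137. 414. 182.] [[0.737, -0.24], [0.593, -0.222]] 3.017
[314. 170. 320. 127.] [[0.632, 0.087], [0.769, 0.069]] -0.130
[316. 122. 303. 222.] [[0.785, 0.08], [0.469, 0.121]] 3.014
[417. 135. 322. 123.] [[0.742, -0.236], [0.78, 0.063]] 1.444
[404. 239. 307. 227.] [[0.416, -0.187], [0.454, 0.109]] 1.442
```

```bash
python3 -m crank '-417 -401 0 0 0 75.2 1;-417 -401 0 0 0 75.2 1;-417 -401 0 0 0 75.2 1;-417 -401 0 0 0 75.2 1;-417 -401 0 0 0 75.2 1;-417 -401 0 0 0 75.2 1;-417 -401 0 0 0 75.2 1;-417 -401 0 0 0 75.2 1;-417 -401 0 0 0 75.2 1;-417 -401 0 0 0 75.2 1;-417 -401 0 0 0 75.2 1;-417 -401 0 0 0 75.2 1'
python3 -c "
from h import *
print(shift([.434,-.043,.132],-7.4))"
```

```text
clock: 1.3
position: [0.4332, -0.0462, 0.2496]
ee_rot: [[0.132, 0.991, -0.001], [0.991, -0.132, -0.002], [-0.002, -0.001, -1.0]]
ft_force: [0.0, 0.5, -0.0]
gripper_width: -0.0001
[ 3.500e+00  5.000e-01  1.176e+02 -1.000e-01  1.000e-01 -2.000e-01]
```

```bash
python3 -m crank '3 0 60 0 0 0 1;3 0 80 0 0 0 1;3 0 110 0 0 0 1;3 0 117 0 0 0 1;3 0 117 0 0 0 1'
python3 -c "
from h import *
d=snap('side','s1.png'); print(d['xyz']);snap('wrist','w1.png')"
```

```text
clock: 1.8
position: [0.4329, -0.0433, 0.1319]
ee_rot: [[0.132, 0.991, -0.004], [0.991, -0.132, -0.001], [-0.002, -0.003, -1.0]]
ft_force: [-0.6, -0.7, 0.8]
gripper_width: 0.0002
[ 0.0434987  -0.69759488  0.89831986]
```

View pics/s1.png

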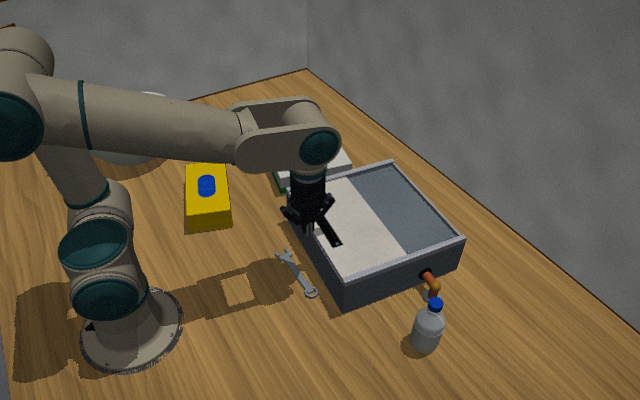

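View pics/w1.png

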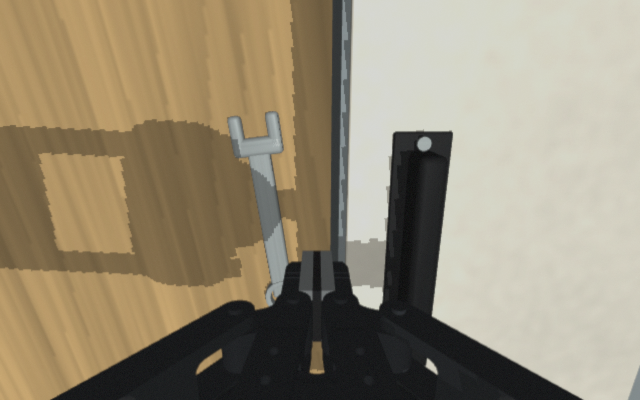

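The wrist view confirms the choice: the shut fingertips, around (317,280), stand in front of the black rib (410,230), and the wrench is well below them. I'll push now.

```bash
python3 -m crank '0 15 0 0 0 0 1;0 25 0 0 0 0 1;0 40 0 0 0 0 1;0 55 0 0 0 0 1;0 70 0 0 0 0 1;0 85 0 0 0 0 1;0 100 0 0 0 0 1;0 115 0 0 0 0 1;0 128 0 0 0 0 1;0 140 0 0 0 0 1;0 150 0 0 0 0 1;0 152 0 0 0 0 1'
```

```text
clock: 3.1
position: [0.5861, -0.0634, 0.1357]
ee_rot: [[0.131, 0.991, 0.003], [0.991, -0.131, -0.002], [-0.002, 0.003, -1.0]]
ft_force: [-3.5, 1.8, 4.5]
gripper_width: -0.0002
```

```bash
python3 -m crank '0 4 3 0 0 0 1;0 7 3 0 0 0 1;0 10 3 0 0 0 1;0 12 3 0 0 0 1;0 12 3 0 0 0 1'; python3 -m crank '0 3 0 0 0 0 1;0 3 0 0 0 0 1;0 3 0 0 0 0 1'
```

```text
clock: 3.6
position: [0.5971, -0.0649, 0.1326]
ee_rot: [[0.131, 0.991, -0.001], [0.991, -0.131, -0.002], [-0.002, -0.0, -1.0]]
ft_force: [-7.9, 1.3, 4.2]
gripper_width: 0.0
clock: 3.9
position: [0.5975, -0.0649, 0.1326]
ee_rot: [[0.131, 0.991, -0.009], [0.991, -0.131, -0.001], [-0.002, -0.008, -1.0]]
ft_force: [-18.6, 2.8, 11.0]
gripper_width: -0.0001
```

Stop reached: 18 N, and the TCP is at u = 0.601 against an expected 0.6005. Backing off and looking inside.

```bash
python3 -m crank '0 -12 0 0 0 0 1;0 -25 0 0 0 0 1;0 -45 -40 0 0 0 1;-20 -60 -80 0 0 0 1;-40 -60 -120 0 0 0 1;-60 -60 -150 0 0 0 1;-60 -60 -170 0 0 0 1;-60 -60 -170 0 0 0 1'
python3 -c "
from h import *
d=snap('wrist','w2.png'); print(d['xyz'],d['vfov']);snap('top','t2.png')"
```

```text
clock: 4.7
position: [0.5324, -0.1172, 0.3065]
ee_rot: [[0.132, 0.991, -0.002], [0.991, -0.132, -0.002], [-0.003, -0.002, -1.0]]
ft_force: [0.5, 0.1, -0.7]
gripper_width: 0.0001
[ 0.54379781 -0.04131417  0.42970174] 62.07260645604913
```

View pics/w2.png

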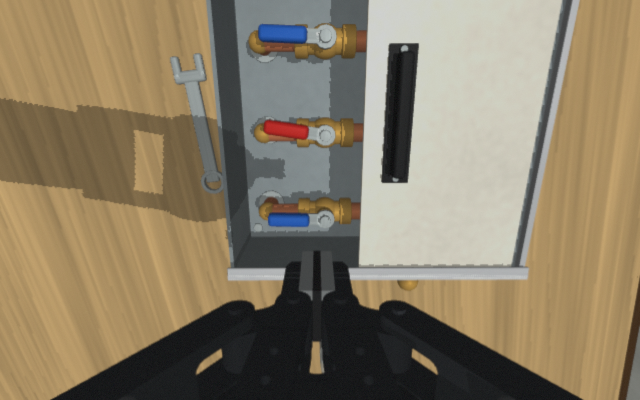

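View pics/t2.png

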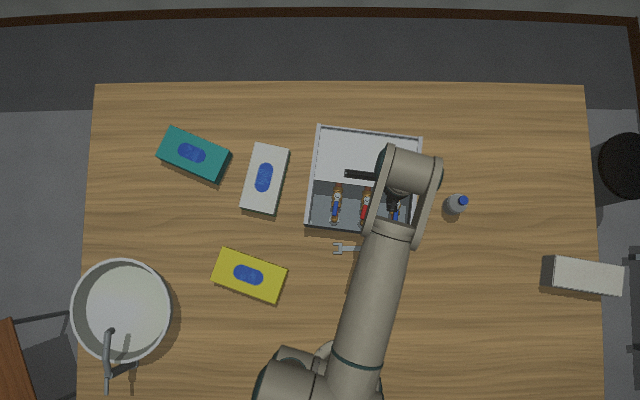

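The wrist view shows the cover fully back, with the rib at (400,113). The valves are blue at (283,33), red at (287,130) with its spindle at (326,135), and blue at (288,220). So the red valve is the middle one, at box y = -20.

```bash
python3 - <<'E'
from h import *
d=load("w2"); hsv=cv2.cvtColor(d["image"],cv2.COLOR_RGB2HSV)
u=np.array([np.cos(.129),-np.sin(.129)]);v=np.array([np.sin(.129),np.cos(.129)]);C=.608*u+.012*v
def rep(P):
    q=P[:,:2]-C; return (np.c_[q@u,q@v]*1000).round(1)
red=(((hsv[...,0]<6)|(hsv[...,0]>174))&(hsv[...,1]>170)&(hsv[...,2]>90)).astype(np.uint8)
blu=((abs(hsv[...,0].astype(int)-112)<14)&(hsv[...,1]>130)&(hsv[...,2]>60)).astype(np.uint8)
for n,m in(("red",red),("blu",blu)):
    for c in cv2.findContours(m,0,2)[0]:
        if cv2.contourArea(c)<200: continue
        r=cv2.minAreaRect(c); b=cv2.boxPoints(r); P=onplane(d,b,.08)
        l1=P[1]-P[0];l2=P[2]-P[1]; L=max((l1,l2),key=np.linalg.norm)
        q=rep(P); Lq=np.array([L[:2]@u,L[:2]@v]); 
        print(n,r,"centre box",q.mean(0),"size",np.linalg.norm(l1).round(4),np.linalg.norm(l2).round(4),"ang",np.degrees(np.arctan(Lq[1]/Lq[0])).round(1), "depth z",bydepth(d,[r[0]])[0,2].round(4),rep(bydepth(d,[r[0]])))
for s in[(326,135),(325,218),(326,36)]: print("spindle",rep(onplane(d,[s],.08)),bydepth(d,[s]).round(3))
# rib & cover edge check
print("cover edge",rep(onplane(d,[(363,110),(360,200)],.107)), "rib",rep(onplane(d,[(404,44),(396,181)],.127)))
print("front wall top, right channel", rep(onplane(d,[(212,40),(232,230)],.1)),rep(onplane(d,[(300,270),(450,270)],.115)))
a=cv2.resize(d["image"][90:180,220:380],None,fx=5,fy=5,interpolation=2); cv2.imwrite("pics/c2.png",a[:,:,::-1])
E
```

```text
red ((285.353271484375, 129.47801208496094), (44.156009674072266, 13.993449211120605), 8.530765533447266) centre box [-96.35  -11.925] size 0.0141 0.045 ang -8.5 depth z 0.0796 [[-96.5 -11.9]]
blu ((288.0443115234375, 219.5247344970703), (40.27659225463867, 12.668737411499023), 2.6025619506835938) centre box [ -96.475 -110.525] size 0.0151 0.0448 ang -2.9 depth z 0.0798 [[ -96.5 -110.6]]
blu ((282.4366455078125, 33.330318450927734), (47.51758575439453, 17.1710205078125), 2.726311206817627) centre box [-96.35  77.25] size 0.0147 0.0447 ang -2.6 depth z 0.0793 [[-96.4  77.4]]
spindle [[-54.5 -17.6]] [[ 0.548 -0.077  0.077]]
spindle [[ -55.1 -108.8]] [[ 0.536 -0.168  0.077]]
spindle [[-55.1  74.9]] [[0.56  0.016 0.076]]
cover edge [[-20.8   7.9]
 [-20.4 -79.8]] rib [[  8.4  60.9]
 [  9.8 -55.3]]
front wall top, right channel [[-158.    68.6]
 [-154.7 -114.9]] [[ -82.1 -154.5]
 [  76.3 -154.8]]
```

View pics/c2.png

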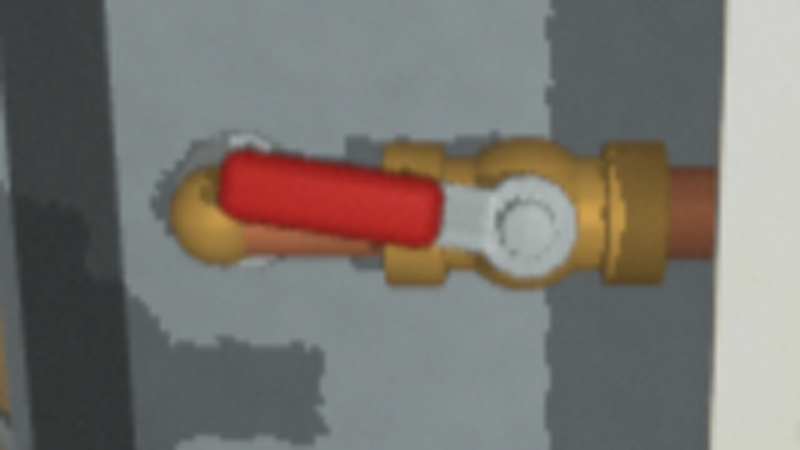

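```bash
cat >> h.py <<'E'
u=np.array([np.cos(.129),-np.sin(.129)]);v=np.array([np.sin(.129),np.cos(.129)]);C=.608*u+.012*v
S=np.array([-.055,-.019])
def fpos(th,r=.042,off=.0335):
    t=np.radians(th);h=np.array([-np.cos(t),np.sin(t)]);m=np.array([np.sin(t),np.cos(t)])
    q=S+r*h-off*m; return C+q[0]*u+q[1]*v
E
python3 - <<'E'
from h import *
p=fpos(8.5); print(p); print(shift([*p,.17],-15.9),shift([*p,.088],-15.9))
E
```

```text
[ 0.49793707 -0.09880085]
[ 1.320e+01 -3.450e+01  1.325e+02 -5.000e-01  1.000e-01  8.400e+00] [ 1.330e+01 -3.380e+01  2.145e+02 -5.000e-01  1.000e-01  8.400e+00]
```

```bash
python3 -m crank '13 -34 20 -0.5 0 8.4 1;13 -34 60 -0.5 0 8.4 1;13 -34 100 -0.5 0 8.4 1;13 -34 140 -0.5 0 8.4 1;13 -34 160 -0.5 0 8.4 1;13 -34 160 -0.5 0 8.4 1'
python3 -c "
from h import *
print(shift([*fpos(8.5),.088],-15.9))
d=snap('wrist','w3.png');snap('side','s3.png')"
```

```text
clock: 5.4
position: [0.4954, -0.0979, 0.1368]
ee_rot: [[0.274, 0.962, -0.01], [0.962, -0.274, 0.0], [-0.002, -0.01, -1.0]]
ft_force: [0.4, 0.6, 0.8]
gripper_width: -0.0002
[-0.1  3.2 48.8 -0.6  0.1 -0. ]
```

View pics/w3.png

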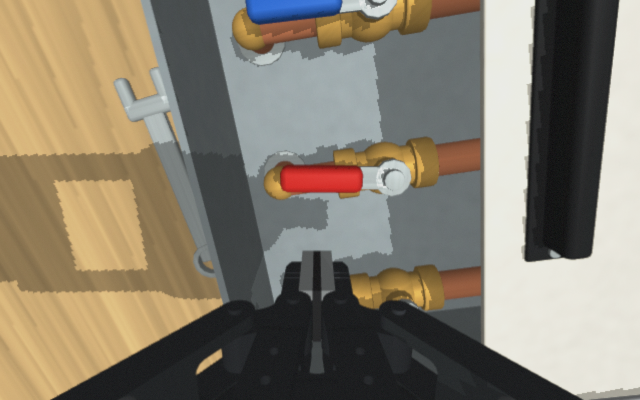

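View pics/s3.png

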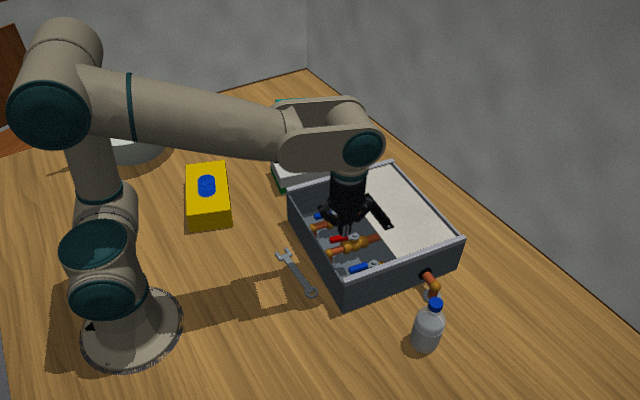

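The fingertips (317,270) are in the gap between the red handle (320,178) and the right-hand blue valve, and the red handle is parallel to the jaw axis. Lowering.

```bash
python3 -m crank '0 3 20 -0.6 0 0 1;0 3 40 -0.6 0 0 1;0 3 49 -0.6 0 0 1;0 3 49 -0.6 0 0 1;0 3 49 -0.6 0 0 1'
python3 - <<'E'
from h import *
for th in [8.5,12,20,28,36,44,52,60,68,76,84,90,94]: print(th,shift([*fpos(th,off=.0185),.088],-7.4-th))
E
```

```text
clock: 6.0
position: [0.5014, -0.0997, 0.0943]
ee_rot: [[0.274, 0.962, 0.01], [0.962, -0.274, -0.005], [-0.002, 0.011, -1.0]]
ft_force: [0.1, 0.4, -0.7]
gripper_width: -0.0002
8.5 [14.9 -3.6  6.2  0.6  0.1 -0. ]
12 [17.5 -4.7  6.2  0.6  0.1  3.5]
20 [23.7 -6.5  6.1  0.6  0.1 11.5]
28 [30.  -7.4  6.1  0.7  0.  19.5]
36 [36.4 -7.4  6.1  0.7 -0.  27.5]
44 [42.8 -6.6  6.1  0.7 -0.1 35.5]
52 [48.9 -4.8  6.1  0.7 -0.1 43.5]
60 [54.8 -2.3  6.1  0.6 -0.2 51.5]
68 [60.3  1.1  6.1  0.6 -0.2 59.5]
76 [65.2  5.2  6.2  0.6 -0.3 67.5]
84 [69.5  9.9  6.2  0.6 -0.3 75.5]
90 [72.3 13.8  6.3  0.6 -0.3 81.5]
94 [73.9 16.6  6.3  0.6 -0.4 85.5]
```

```bash
python3 -m crank '0 -3 6 0.6 0 0 1;0 -3 6 0.6 0 0 1;7 -3 6 0.6 0 0 1;7 -3 6 0.6 0 0 1'
python3 - <<'E'
from h import *
for th in [8.5,12,20,28,36,44,52,60,68,76,84,90,94]: print(th,shift([*fpos(th,off=.0185),.088],-7.4-th))
E
```

```text
clock: 6.4
position: [0.5008, -0.0915, 0.0885]
ee_rot: [[0.274, 0.962, 0.0], [0.962, -0.274, -0.002], [-0.002, 0.001, -1.0]]
ft_force: [-0.7, 0.1, 0.3]
gripper_width: 0.0001
8.5 [ 7.2 -0.8  0.5  0.1  0.1  0. ]
12 [ 9.8 -1.8  0.5  0.1  0.1  3.5]
20 [16.  -3.6  0.5  0.1  0.1 11.5]
28 [22.3 -4.5  0.4  0.1  0.1 19.5]
36 [28.7 -4.5  0.4  0.1  0.1 27.5]
44 [35.  -3.7  0.4  0.1  0.1 35.5]
52 [41.2 -1.9  0.4  0.1  0.1 43.5]
60 [47.1  0.6  0.4  0.1  0.1 51.5]
68 [52.5  4.   0.4  0.1  0.1 59.5]
76 [57.4  8.1  0.4  0.1  0.1 67.5]
84 [61.7 12.8  0.4  0.1  0.1 75.5]
90 [64.5 16.8  0.4  0.1  0.1 81.5]
94 [66.1 19.5  0.4  0.1  0.  85.5]
```

```bash
python3 -m crank '4 -1 1 0 0 0 1;7 -1 1 0 0 0 1;10 -2 1 0 0 3.5 1;13 -3 1 0 0 7.5 1;16 -4 1 0 0 11.5 1;19 -4 1 0 0 15.5 1;22 -4.5 1 0 0 19.5 1;25.5 -4.5 1 0 0 23.5 1;29 -4.5 1 0 0 27.5 1;32 -4 1 0 0 31.5 1;35 -4 1 0 0 35.5 1;35 -4 1 0 0 35.5 1'
python3 - <<'E'
from h import *
for th in [44,52,60,68,76,84,90,94]: print(th,shift([*fpos(th,off=.0185),.088],-7.4-th))
snap('wrist','w4.png');snap('side','s4.png')
E
```

```text
clock: 7.6
position: [0.5062, -0.0571, 0.0874]
ee_rot: [[0.782, 0.624, -0.001], [0.624, -0.782, -0.003], [-0.003, 0.002, -1.0]]
ft_force: [-2.4, -2.8, 1.0]
gripper_width: -0.0
44 [ 0.7  0.2 -0.7  0.1  0.1 -0. ]
52 [ 6.7 -2.  -0.7  0.1  0.1  8. ]
60 [12.9 -3.3 -0.7  0.2  0.1 16. ]
68 [19.3 -3.7 -0.7  0.2  0.1 24. ]
76 [25.7 -3.2 -0.7  0.2  0.1 32. ]
84 [32.  -1.9 -0.7  0.2  0.1 40. ]
90 [36.5 -0.3 -0.7  0.2  0.1 46. ]
94 [39.4  1.  -0.7  0.2  0.1 50. ]
```

View pics/w4.png

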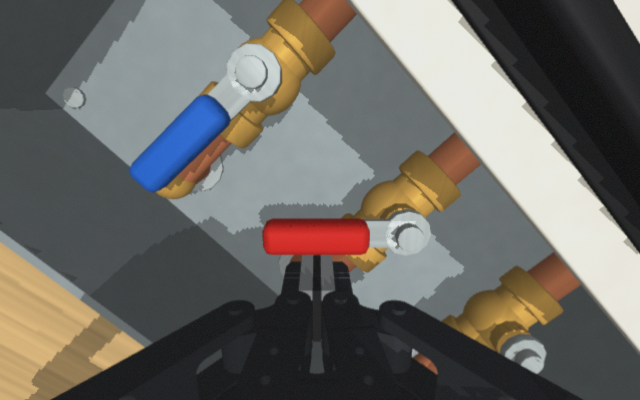

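View pics/s4.png

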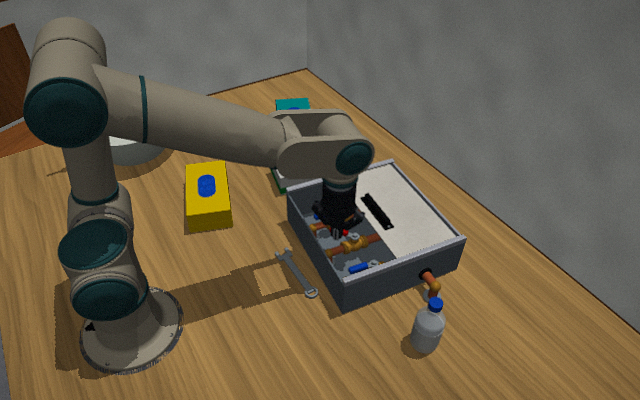

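The red handle (317,236) turns flush with the outside of the fingers, at about 44°, and the left blue valve (180,145) is well clear. I'll continue.

```bash
python3 -m crank '3.5 -1 0 0 0 4 1;7 -2 0 0 0 8 1;10 -2.5 0 0 0 12 1;13 -3.5 0 0 0 16 1;16 -3.5 0 0 0 20 1;19.5 -3.5 0 0 0 24 1;22.5 -3.5 0 0 0 28 1;26 -3 0 0 0 32 1;29 -2.5 0 0 0 36 1;32 -2 0 0 0 40 1;34 -1 0 0 0 43 1;34 -1 0 0 0 43 1'
python3 - <<'E'
from h import *
for th in [88,90,92,94,97]: print(th,shift([*fpos(th,off=.0185),.088],-7.4-th))
E
```

```text
clock: 8.9
position: [0.5318, -0.0349, 0.0872]
ee_rot: [[0.997, -0.074, -0.002], [-0.074, -0.997, -0.003], [-0.002, 0.003, -1.0]]
ft_force: [-4.5, -0.9, 2.3]
gripper_width: -0.0
88 [ 1.2 -0.5 -0.8  0.2  0.1  1.1]
90 [ 2.7 -1.1 -0.8  0.2  0.1  3.1]
92 [ 4.2 -1.6 -0.8  0.2  0.1  5.1]
94 [ 5.8 -2.1 -0.8  0.2  0.1  7.1]
97 [ 8.1 -2.7 -0.8  0.2  0.1 10.1]
```

```bash
python3 -m crank '1.5 0 0 0 0 1.5 1;3 -1 0 0 0 3 1;3 -1 0 0 0 3 1;4 -1 0 0 0 3 1;4 -1 0 0 0 3 1'
```

```text
clock: 9.4
position: [0.5337, -0.0342, 0.087]
ee_rot: [[0.992, -0.125, -0.008], [-0.125, -0.992, -0.002], [-0.008, 0.003, -1.0]]
ft_force: [-14.4, -1.1, 8.3]
gripper_width: -0.0001
```

```bash
python3 -m crank '2 0 0 0 0 0 1;2 0 0 0 0 0 1;2 0 0 0 0 0 1'; python3 -c "
from h import *
snap('wrist','w5.png')"
```

```text
clock: 9.7
position: [0.5338, -0.0342, 0.087]
ee_rot: [[0.992, -0.123, -0.014], [-0.124, -0.992, -0.002], [-0.014, 0.003, -1.0]]
ft_force: [-15.2, 0.0, 10.9]
gripper_width: 0.0
```

View pics/w5.png

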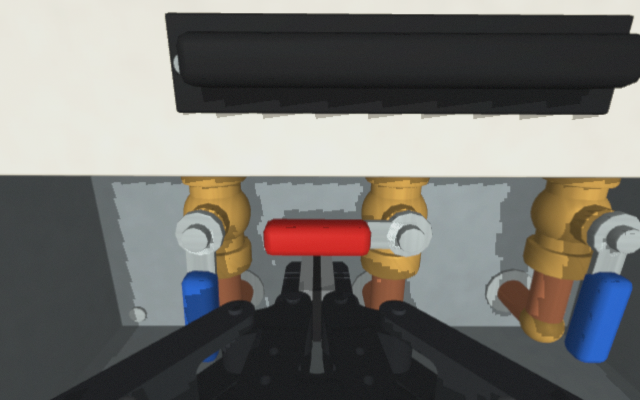

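It is on the stop at 15 N, and the red handle (317,237) lies parallel to the cover edge (row 177). Backing off, then straight up and clear.

```bash
python3 -m crank '-4 0 0 0 0 0 1;-9 0 0 0 0 0 1;-12 0 0 0 0 0 1;-12 0 -30 0 0 0 1;-12 0 -70 0 0 0 1;-12 0 -110 0 0 0 1;-20 0 -150 0 0 0 1;-40 0 -190 0 0 0 1;-60 0 -210 0 0 0 1;-80 0 -220 0 0 0 1;-80 0 -220 0 0 0 1'
python3 -c "
from h import *
snap('wrist','w6.png');snap('side','s6.png')"
```

```text
clock: 10.85
position: [0.4569, -0.0237, 0.3107]
ee_rot: [[0.992, -0.123, -0.008], [-0.123, -0.992, -0.002], [-0.008, 0.003, -1.0]]
ft_force: [-0.7, 0.9, 0.1]
gripper_width: -0.0001
```

View pics/w6.png

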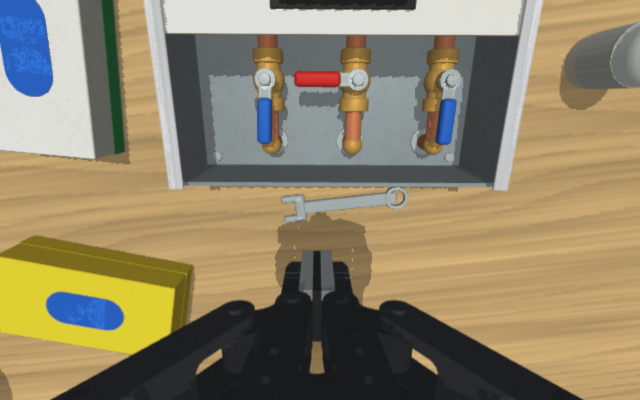

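View pics/s6.png

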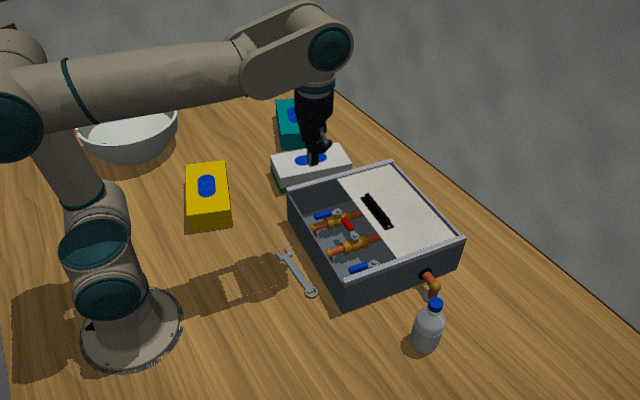

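```bash
python3 - <<'E'
from h import *
d=load("w6"); hsv=cv2.cvtColor(d["image"],cv2.COLOR_RGB2HSV)
red=(((hsv[...,0]<6)|(hsv[...,0]>174))&(hsv[...,1]>170)&(hsv[...,2]>90)).astype(np.uint8)
blu=((abs(hsv[...,0].astype(int)-112)<14)&(hsv[...,1]>130)&(hsv[...,2]>60)).astype(np.uint8)
for n,m in(("red",red),("blu",blu)):
    for c in cv2.findContours(m,0,2)[0]:
        if cv2.contourArea(c)<200: continue
        P=onplane(d,cv2.boxPoints(cv2.minAreaRect(c)),.08)[:,:2]; l=max((P[1]-P[0],P[2]-P[1]),key=np.linalg.norm)
        q=P.mean(0)-C; print(n,(q@u*1000).round(1),(q@v*1000).round(1),"ang from box -x, cw",np.degrees(np.arctan2(l@v,-l@u)).round(1)%180)
q=onplane(d,[(230,35),(470,35)],.107)[:,:2]-C; print("cover edge",(q@u*1000).round(1))
a,b=load("side0")["image"],load("s6")["image"]
df=cv2.absdiff(a,b).max(2); print("diff bottle/wrench/carton-part",[ (df[y0:y1,x0:x1]>40).mean().round(3) for x0,y0,x1,y1 in((405,290,450,360),(272,245,325,302),(268,160,300,195))])
E
```

```text
red -55.5 22.9 ang from box -x, cw 89.6
blu -327.5 309.0 ang from box -x, cw 101.9
blu -96.2 -110.5 ang from box -x, cw 1.5999999999999943
blu -96.9 77.9 ang from box -x, cw 2.1
blu -31.1 305.6 ang from box -x, cw 5.2
cover edge [-21.4 -20. ]
diff bottle/wrench/carton-part [np.float64(0.0), np.float64(0.138), np.float64(0.042)]
```

```bash
python3 -c "
from bench import robot
print(robot.finish_job())"
```

```text
the job is handed in; nothing more can be done
None
```

The red valve is shut and the cover is fully back, so the wash basin should be cut off; I handed the job in at about 11 s of the 51 s allowed. I pushed the cover back at its rib with the shut fingertips, then swept the red handle (the middle valve) clockwise with the outside of the fingers. Nothing was gripped or lifted.

Last checks:
- **Cover:** its near edge was at −20 to −21 mm from the box centre, against −20 mm expected. The push ended on a firm stop at about 19 N along the push.
- **Red handle:** 89.6° in the picture, and firm against its stop at about 15 N along the push.
- **Blue handles:** 1.6° and 2.1°, both within their starting range, so still open. Before the job they measured 2.9° and 2.6°; I put that difference down to measurement error.
- **Bottle:** its part of the picture did not change at all.
- **Wrench and carton:** 14% of the pixels changed around the wrench and 4% in the corner of the carton I compared. By eye both are where they were, and the arm and its shadow are the likely cause. I did not remeasure their poses.
- **Robot:** it finished with the TCP 0.31 m up, well clear, with the wrist force near zero.

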